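# Set the pour-over stand's dripper arm over the glass

### The arm

A 6-joint arm with a two-finger parallel gripper is mounted at the origin on the work surface. World frame = base frame: x ahead of the robot, y to its left, z up, the work surface at z = 0. Lengths are in m, angles in rad, forces in N, time in s.
With the tool pointing down it reaches from about 0.35 to 0.85 m from the base axis. Payload 8.1 kg.
Tool frame: the origin (TCP) lies midway between the tips of the shut fingers; the grasp point (between the pads) lies 19 mm behind it; z points along the fingers, x is the direction in which the jaws open and shut, and the axes are right-handed (so a half turn about z gives the same grasp; the last joint's range is limited). The gripper opens to 85 mm and grips with 20 to 120 N. Pads are 22 mm wide; open, the fingers measure 114 mm over their backs; the gripper's body (76 mm by 85 mm) begins 54 mm behind the grasp point. The pads swing forward as they close: fully open they stand 13 mm farther back than shut.
Start: joints at [-1.334, 0.13, 1.488, -0, 1.523, -0.085], TCP at [0.19, -0.569, 0.231] pointing down, gripper open.
Joint ranges: [-2.96, 2.96], [-0.89, 2.26], [0.02, 2.5], [-1.34, 4.48], [0, 2.73], [-2.66, 2.66]. Speed limits (rad/s): [2.39, 2.39, 2.79, 3.14, 3.14, 3.14].

### API

Orientations are given as a unit quaternion [w, x, y, z].
In Python, from bench import r gives the robot as it stands.
- The arm moves only by the shell command python3 -m handwheel 'ROWS' [OPENING] [FORCE]. ROWS is a JSON object of lists of equal length, an entry for each row: "travel": the shift along the world's x, y, z in mm, a list of three; "delta_rot": the turn, a rotation vector about the world's x, y, z in degrees, a list of three. In form: {"travel": [[x, y, z], ...], "delta_rot": [[rx, ry, rz], ...]}. A call has 1 to 12 rows; each row is the pose to reach, as a shift and turn from the pose measured when the call began; what a row does not reach only later rows make up. A row lasts 1/12 s, in which the tool goes at most 41.7 mm and 7.16 degrees, less where a joint would pass 70% of its speed; a pose out of reach is approached as far as the arm can. A call with a gripper value outside its range is refused whole. OPENING is the finger opening in mm, from 0 to 85.4, set as the call begins (- or left out, the last holds). The fingers move at their own pace and stop on an object; FORCE is the grip in N (left out, the last holds). Time passes only in rows, so rows that repeat a pose let the fingers close. It gives the time, the measured TCP pose, the force and the opening at its end, in the units of the state.
- r.read_state(): the state, without advancing time (a new reading comes with each control period).
- r.grab_frame(name): name is "scene" or "top"; returns the picture (384x512x3 uint8, red, green, blue); there is no depth.
- r.camera_params(name): a dict with "K" (3x3 intrinsics, pixels), "rvec" (rotation vector, rad) and "tvec" (3), from world to camera coordinates, as OpenCV has them. Camera axes: x right, y down, z forward; pixel columns grow to the right and rows downward; lengths in m; the calibration is good to about 2 mm. A picture is of the moment at which its call begins. camera_params takes no time and is no camera call.
- r.close_job(): hands the job in, once; it reports no verdict.
The state is a dict: "time": time; "joint_pos": joint angles; "qvel": joint speeds; "joint_torque": joint torques, N m; "ee_pos": TCP position; "orientation": TCP orientation; "contact_force": force on the tool from outside, world axes, zero at the start; "ft_torque": the same for the moment, N m; "grip_width": finger opening in m.
Only numpy, scipy, OpenCV 4.12 (cv2) and the standard library are available. Lean on these libraries where they do the work, as an engineer would, in place of code of your own. Each camera call takes 0.05 s, during which the arm holds its last target.

### The job

Make the pour-over stand ready: turn the hand crank on its column clockwise, about two full turns, until the arm is fully up at its stop and the dripper clears the glass; only then press the yellow lock button fully down to release the sliding arm. Take the wooden knob on the arm's tip, draw the arm out until its pointer stands at the middle of the red clip on the scale, and finish still holding the knob there against the spring: do not let go. Keep the dripper off the glass, and leave the glass and everything else on the counter where they stand.

Things in the scene. Friction and masses are not known exactly. Their poses are not given: they have to be found in the camera images.
- stand: Pour-over stand, fixed to the counter: dark wooden base plate 170 x 440 x 12 mm, a steel column, a crank on the column's top, a carriage on the column with a telescoping arm that carries a white dripper cone. Its own y axis is the direction in which the arm slides out; its z is up. Origin: on the counter under the base; the column's axis lies at y = -170 mm of this frame (x = 0), the arm slides above x = 0.
- crank (a joint): Angle of the hand crank about its upright axis, rad. It grows when turned clockwise seen from above and raises the carriage with arm, dripper and lock button by 15 mm a turn; it ends at a firm stop at 12.57 (two full turns from 0), where the arm is fully up, 30 mm above its lowest. It starts between 0 and 1.2. Stiff enough (about 3 N at the knob) to stay where it is left. At 0 and at the stop the crank knob lies on the stand's -y side of the axis.
- crank_axis (a point): Point on the crank's upright axis at the height of point crank_knob. The knob runs round it on a circle of 45 mm radius.
- crank_knob (a point): Black upright round crank knob, 20 mm across, 40 mm high, spinning freely on its own pin, so a gripper may follow the circle without turning. Point: on the knob's axis, 27 mm above its lower end and 13 mm below its top; the crank's arm ends right below the knob.
- lock_button (a joint): Yellow lock button on top of the carriage: 0 = up (the arm is locked home), 0.008 m = fully down (arm released; it comes free from about 0.0065). Pressed straight down with about 3 to 5 N; it stays down when left.
- button_top (a point): Centre of the top face of the yellow lock button, 22 mm across, standing 18 mm proud of the carriage when up. It moves up with the carriage as the crank is turned.
- boom (a joint): How far the telescoping arm is drawn out, m: 0 = home, 0.14 = end of travel. A spring pulls it home with about 1.4 N at 0 and 5 N at 0.10, so it slips back when let go.
- pull_knob (a point): Wooden upright round pull knob on the arm's tip, 18 mm across, 50 mm high. Point: on its axis, 28 mm above its foot and 22 mm below its top. It moves with the arm (also up, with the crank).
- pull_grip: The same wooden pull knob; origin: centre of its foot, on top of the arm.
- pointer (a point): Tip of the thin black pointer that sticks out from the dripper's ring to the scale; it moves with the arm, and is in line (along the scale) with the dripper's centre.
- clip: Red clip fixed on the scale, a 20 mm wide aluminium bar with black ticks every 10 mm that runs beside the arm, parallel to it; the clip is 6 mm wide along the scale, 16 mm high. Origin: its centre; its y axis runs along the scale in the direction in which the arm slides out. It lies 80 to 120 mm (along y) from the pointer's home.
- dripper: White dripper cone on the arm, 88 mm across at its top, 55 mm high; origin: centre of its underside. With the crank down its underside is 12 to 15 mm below the glass's rim, with the crank at the stop 15 mm above it.
- glass: Amber drinking glass, 70 mm across at the rim, 70 mm high, loose on the stand's base plate below the clip's mark; origin: centre of its underside.
- shot_cup: small blue espresso cup, 42 mm across and 50 mm high, on the stand's base plate beside the column; origin: centre of its underside
- mug_a: green glass mug, 72 mm across, 95 mm high; origin: centre of its underside
- mug_b: second green glass mug, as mug_a; origin: centre of its underside
- sugar_jar: clear jar with orange cap, 72 mm across, 100 mm high; origin: centre of its underside
- tea_tin: steel tin with green label, 68 mm across, 90 mm high; origin: centre of its underside
- fruit_basket: orange slatted basket of mangoes, 180 x 250 mm, about 130 mm high; origin: centre of its underside
Mind the look-alikes: they are no part of the job. Leave any pink look-alike of the glass alone.

How it is judged:
On the way, in this order (a step that is already met when the one before it is completed fails the run):
1. the crank is turned clockwise to its stop (arm fully up), with the lock button not yet pressed (value of joint crank above 12.3 rad), for 0.1 s.
2. the lock button is pressed fully down (value of joint lock_button above 0.0068 m and value of joint crank above 12.2 rad), for 0.1 s.
At the end, for the whole second after the job is handed in: For a second the fingers hold the wooden knob (over 1.5 N) with the pointer within 5 mm of the clip's middle along the scale; crank still over 12.2 rad, lock button over 6.5 mm down, nothing touching the dripper, glass upright within 15 mm of its start (y of pointer in the frame of clip between -0.005 and 0.005 m and contact force between the fingers and pull_grip above 1.5 N and value of joint crank above 12.2 rad and value of joint lock_button above 0.0065 m and not (contact force between dripper and anything else above 0.3 N) and distance of glass from where it was at the start of the episode below 0.015 m and angle between glass's own z axis and vertical below 0.1 rad); the arm keeps its last pose, push and grip.
It fails at once if the dripper bumps the glass (contact force between dripper and glass above 1 N).
It fails at once if the glass is shifted by 15 mm or tipped (distance of glass from where it was at the start of the episode above 0.015 m or angle between glass's own z axis and vertical above 0.3 rad).
It fails at once if something else on the counter is shifted by 20 mm (distance of any of shot_cup, mug_a, mug_b, sugar_jar, tea_tin, fruit_basket from where it was at the start of the episode above 0.02 m).
It also fails if it takes over 72 s, if anything falls off the work surface, if the arm or the gripper's body presses on something with over 40 N, if the wrist force passes 120 N, or if a joint passes its speed limit or range.

## Working session

There is one attempt and no reset: what is moved stays moved. The work goes in short steps, Python scripts to look and compute and a shell command to move; the robot and the scene stay as the last step left them, time stands still between calls to the robot, and variables do not carry over. Pictures are saved under pics/ and viewed, and the job is handed in when it is done.

```bash
mkdir -p pics; ls; python3 - <<'E'
from bench import r
import cv2
for n in("scene","top"):
    f=r.grab_frame(n); cv2.imwrite(f"pics/{n}0.png",f[:,:,::-1]); 
    p=r.camera_params(n); print(n,p)
s=r.read_state(); print(s)
E
```

```text
pics
scene {'K': array([[385.52851902,   0.        , 254.81161728],
       [  0.        , 385.52851902, 195.56503852],
       [  0.        ,   0.        ,   1.        ]]), 'rvec': array([ 2.34901212,  0.9821461 , -0.33687801]), 'tvec': array([-0.34502182, -0.24453888,  1.67778891])}
top {'K': array([[397.79868428,   0.        , 252.97077271],
       [  0.        , 397.79868428, 193.12518717],
       [  0.        ,   0.        ,   1.        ]]), 'rvec': array([ 2.17027881, -2.12150601,  0.15730217]), 'tvec': array([-0.07108741,  0.56522935,  1.41199201])}
{'time': 0.1, 'joint_pos': array([-1.33437707e+00,  1.31111796e-01,  1.48916318e+00,  8.84498822e-06,
        1.52302077e+00, -8.54371449e-02]), 'qvel': array([-6.29922016e-05, -9.54816341e-04, -2.73724800e-03, -1.30794528e-03,
        1.29102535e-03, -7.74158511e-04]), 'joint_torque': array([ 9.42429324e-04, -5.70955038e+01, -5.01942444e+01, -1.75450873e-04,
        8.18614120e-03, -3.57077973e-06]), 'ee_pos': array([ 0.18968256, -0.56870124,  0.23033767]), 'orientation': array([-5.58358894e-04,  8.11272711e-01, -5.84667310e-01, -6.42955237e-04]), 'contact_force': array([ 0.24783963, -0.37641669,  0.15897992]), 'ft_torque': array([ 0.01047273,  0.0042355 , -0.04265676]), 'grip_width': 0.08537433850165738}
```

View pics/scene0.png

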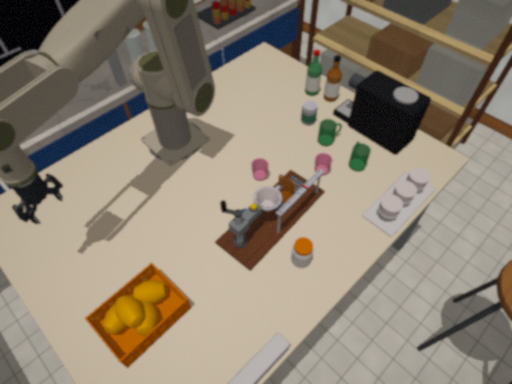

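View pics/top0.png

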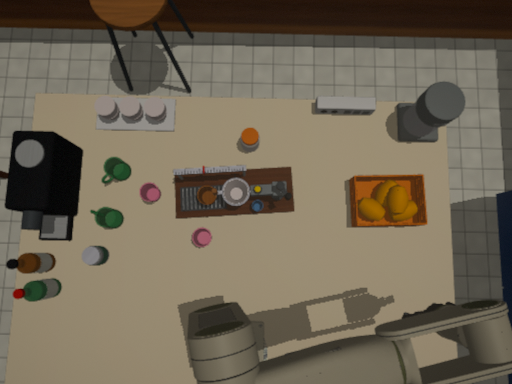

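```bash
cat > h.py <<'E'
import numpy as np, cv2
from bench import r
P={n:r.camera_params(n) for n in("scene","top")}
def ray(n,uv):
    p=P[n];R=cv2.Rodrigues(p["rvec"])[0];d=R.T@np.linalg.inv(p["K"])@np.array([uv[0],uv[1],1.]);return -R.T@p["tvec"],d/np.linalg.norm(d)
def onz(n,uv,z):
    c,d=ray(n,uv);return c+d*(z-c[2])/d[2]
def tri(a,b):
    c1,d1=ray("scene",a);c2,d2=ray("top",b)
    t=np.linalg.lstsq(np.c_[d1,-d2],c2-c1,rcond=None)[0];p,q=c1+t[0]*d1,c2+t[1]*d2
    return (p+q)/2,np.linalg.norm(p-q)
def proj(n,x):
    p=P[n];return cv2.projectPoints(np.array([x],float),p["rvec"],p["tvec"],p["K"],None)[0].ravel()
def snap(n,name,box,k):
    f=r.grab_frame(n);np.save(f"pics/{name}.npy",f)
    crop(f,name,box,k)
def crop(f,name,box,k):
    u0,v0,u1,v1=box;c=f[v0:v1,u0:u1,::-1]
    cv2.imwrite(f"pics/{name}.png",cv2.resize(c,None,fx=k,fy=k,interpolation=cv2.INTER_CUBIC))
E
python3 - <<'E'
from h import *
f=cv2.imread("pics/scene0.png")[:,:,::-1];crop(f,"sc1",(210,160,340,270),6)
f=cv2.imread("pics/top0.png")[:,:,::-1];crop(f,"tc1",(165,150,305,230),5)
E
```

```text
(no output)
```

View pics/sc1.png

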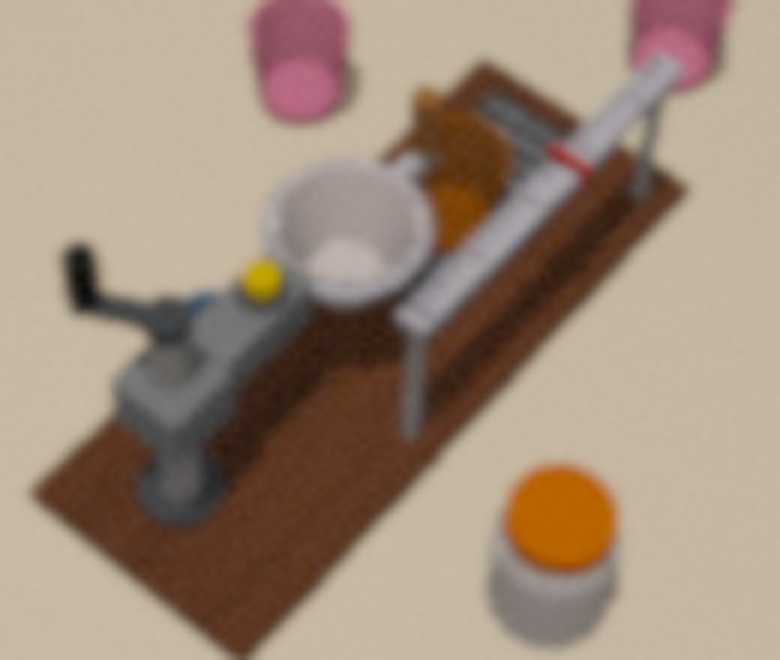

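View pics/tc1.png

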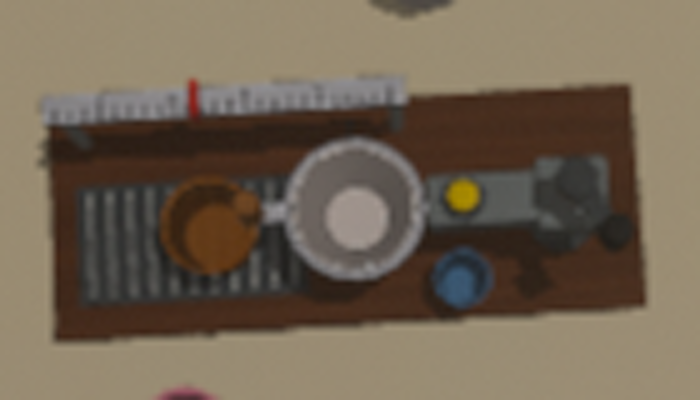

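```bash
python3 - <<'E'
from h import *
S=lambda u,v:(210+(u+.5)/6-.5,160+(v+.5)/6-.5)
T=lambda u,v:(165+(u+.5)/5-.5,150+(v+.5)/5-.5)
np.set_printoptions(precision=4,suppress=True)
for c in [(630,87),(645,305),(57,341),(44,122)]: print('base',onz("top",T(*c),.012))
for c in [(487,62),(35,492),(243,658),(687,188)]: print('baseS',onz("scene",S(*c),.012))
for nm,a,b in [('knobtop',(78,248),(616,228)),('hub',(172,312),(577,178)),('button',(263,276),(462,195)),('pull',(425,92),(247,203)),('clip',(570,160),(193,98)),('dripperrim',(350,232),(355,208)),('colfoot',(180,495),(570,205))]:
    print(nm,*tri(S(*a),T(*b)))
E
```

```text
base [ 0.6736 -0.1976  0.012 ]
base [ 0.509  -0.2102  0.012 ]
base [0.4724 0.2239 0.012 ]
base [0.6367 0.242  0.012 ]
baseS [0.4771 0.2186 0.012 ]
baseS [ 0.5117 -0.2126  0.012 ]
baseS [ 0.6745 -0.1992  0.012 ]
baseS [0.6392 0.2316 0.012 ]
knobtop [ 0.5324 -0.1698  0.2396] 0.0039322507203667055
hub [ 0.572  -0.1461  0.197 ] 9.677752241409337e-05
button [ 0.5659 -0.0727  0.1491] 0.0027148328398985465
pull [0.553  0.07   0.1758] 0.0024989315784909342
clip [0.6298 0.1128 0.1431] 0.0027227746041479065
dripperrim [0.561  0.0014 0.1132] 0.0019046913891061395
colfoot [ 0.5796 -0.155   0.0228] 0.004996877525637691
```

```bash
python3 - <<'E'
from h import *
H=np.array([.572,-.146]);yaw=.086
ey=np.array([-np.sin(yaw),np.cos(yaw)]);ex=np.array([np.cos(yaw),np.sin(yaw)])
for n,fn,box,k in [("scene","scene0",(210,160,340,270),6),("top","top0",(165,150,305,230),5)]:
    f=cv2.imread(f"pics/{fn}.png")
    u0,v0,u1,v1=box;c=cv2.resize(f[v0:v1,u0:u1],None,fx=k,fy=k,interpolation=cv2.INTER_CUBIC)
    def pt(x,col):
        u=(proj(n,x)-[u0,v0]+.5)*k-.5;cv2.circle(c,tuple(int(round(t)) for t in u),2,col,-1)
    for z in np.arange(.012,.2,.02): pt([*H,z],(255,255,0))
    for a in np.arange(0,6.3,.3):
        q=H+.045*(-np.cos(a)*ey-np.sin(a)*ex); pt([*q,.24],(0,0,255) if a else (0,255,0))
    a=np.arctan2(.0396,.0237)-.086
    for a in(.6,.8,1.0):
        q=H+.045*(-np.cos(a)*ey-np.sin(a)*ex)
        for z in(.2,.22,.24): pt([*q,z],(255,0,255))
    for z in(.126,.176):
        q=H+.217*ey;pt([*q,z],(0,255,0))
    cv2.imwrite(f"pics/{n}_ov.png",c)
E
```

```text
(no output)
```

View pics/scene_ov.png

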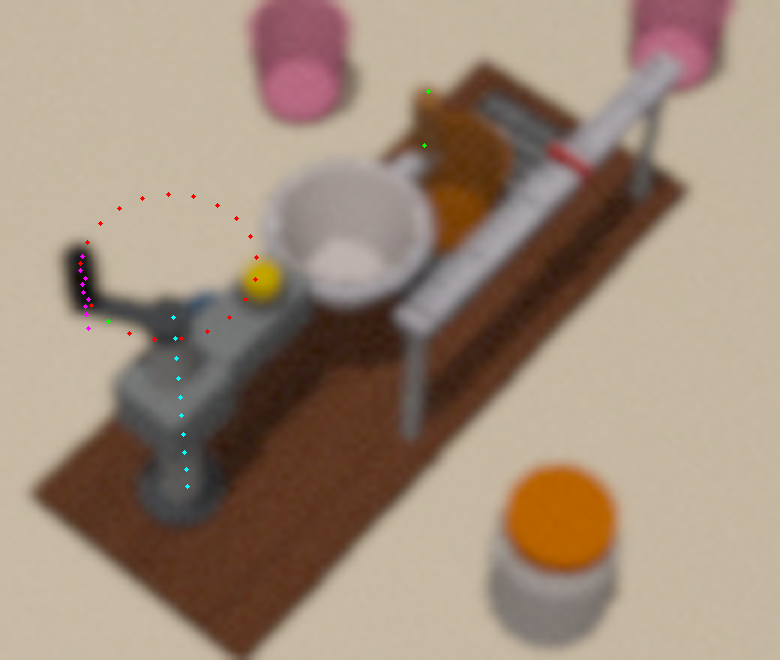

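View pics/top_ov.png

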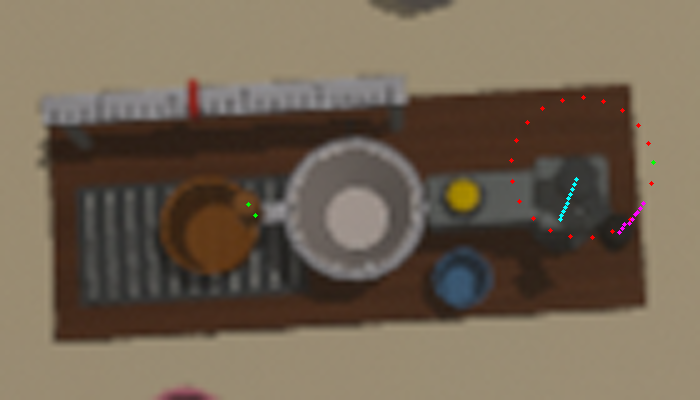

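```bash
python3 - <<'E'
from h import *
f=cv2.imread("pics/scene0.png")[:,:,::-1];crop(f,"sz",(212,190,262,250),12)
f=cv2.imread("pics/top0.png")[:,:,::-1];crop(f,"tz",(250,172,300,212),14)
E
```

```text
(no output)
```

View pics/sz.png

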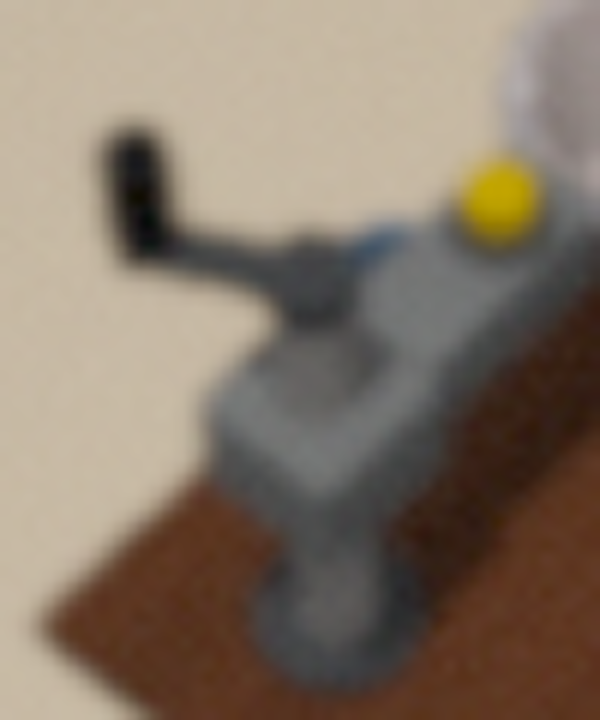

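View pics/tz.png

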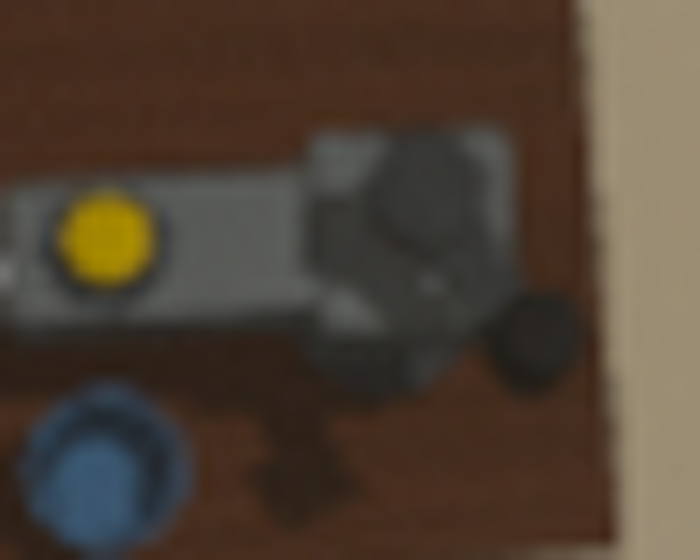

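```bash
python3 - <<'E'
from h import *
np.set_printoptions(precision=4,suppress=True)
S=lambda u,v:(212+(u+.5)/12-.5,190+(v+.5)/12-.5)
T=lambda u,v:(250+(u+.5)/14-.5,172+(v+.5)/14-.5)
k,e=tri(S(133,150),T(538,338));h,e2=tri(S(320,262),T(425,190));b,e3=tri(S(501,195),T(107,238))
print(k,e,h,e2,b,e3)
for z in(.235,.24): print(onz("top",T(538,338),z),onz("scene",S(133,150),z))
print("foot",onz("scene",S(340,612),.02),onz("top",T(378,355),.02))
d=k-h;print(np.hypot(*d[:2]))
E
```

```text
[ 0.532  -0.1705  0.2338] 0.0030411174903149543 [ 0.572  -0.1459  0.198 ] 0.0005814166250819081 [ 0.5661 -0.0734  0.1489] 0.002900251806345586
[ 0.5327 -0.1691  0.235 ] [ 0.5318 -0.1723  0.235 ]
[ 0.5319 -0.1687  0.24  ] [ 0.5348 -0.1743  0.24  ]
foot [ 0.5732 -0.1511  0.02  ] [ 0.5577 -0.1458  0.02  ]
0.04697446439705416
```

Candidates, by top-view pixel:
- **Crank knob:** black disc at (288,196). It could be confused with the hub at (280,185) or the shadow at (271,205).
- **Button:** yellow disc at (257,189). The mangoes at (385,200) are a similar colour.
- **Pull knob:** brown disc at (214,191) over the amber glass at (207,195). The pink glasses are at (151,193) and (203,237).
- **Clip:** red bar at (204,170). The bottle cap at (18,293) is also red.

The zoomed crops confirm the first choice for each: the knob stands on the crank arm and the yellow disc sits on the carriage. I'll move above the crank knob now.

```bash
python3 -m handwheel '{"travel":[[0,0,30],[25,30,60],[55,65,60],[85,100,60],[115,135,60],[145,170,60],[175,205,60],[205,240,60],[235,275,60],[260,305,60],[285,335,60],[310,362,60]],"delta_rot":[[0,0,6.5],[0,0,13],[0,0,19.5],[0,0,26],[0,0,32.5],[0,0,39],[0,0,45.5],[0,0,52],[0,0,58.5],[0,0,65],[0,0,71.5],[0,0,76.5]]}' 85 40
```

```text
time: 1.1
ee_pos: [0.4824, -0.225, 0.2901]
orientation: [-0.0, 0.999, 0.046, -0.001]
contact_force: [0.8, -0.1, 0.3]
grip_width: 0.0851
```

```bash
python3 -m handwheel '{"travel":[[25,28,0],[50,55,0],[50,55,0],[50,55,0],[50,55,0]],"delta_rot":[[0,0,0],[0,0,0],[0,0,0],[0,0,0],[0,0,0]]}'; python3 - <<'E'
from h import *
snap("scene","s2",(190,130,300,230),7)
snap("top","t2",(240,150,340,230),7)
E
```

```text
time: 1.52
ee_pos: [0.5321, -0.1699, 0.2895]
orientation: [-0.0, 0.999, 0.046, -0.002]
contact_force: [0.2, 0.2, -0.0]
grip_width: 0.0849
```

View pics/s2.png

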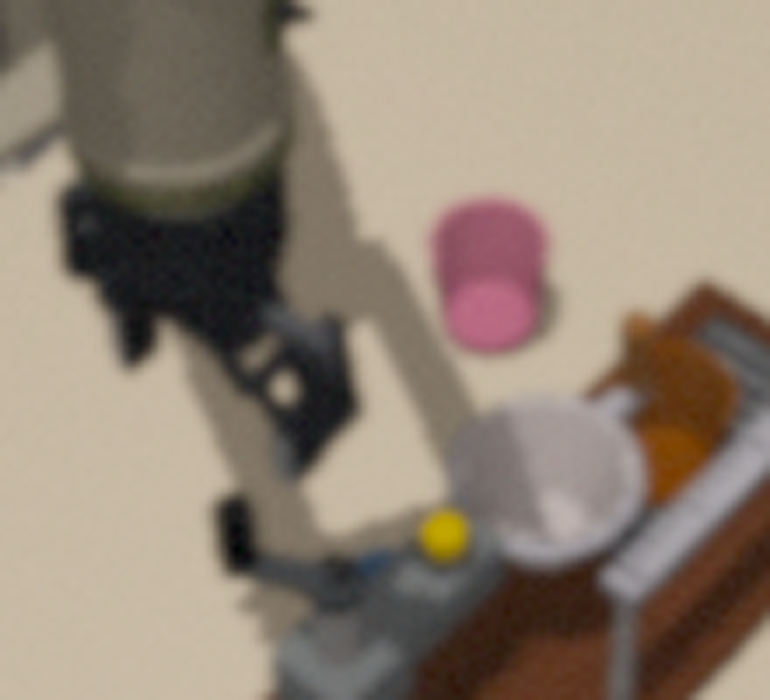

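View pics/t2.png

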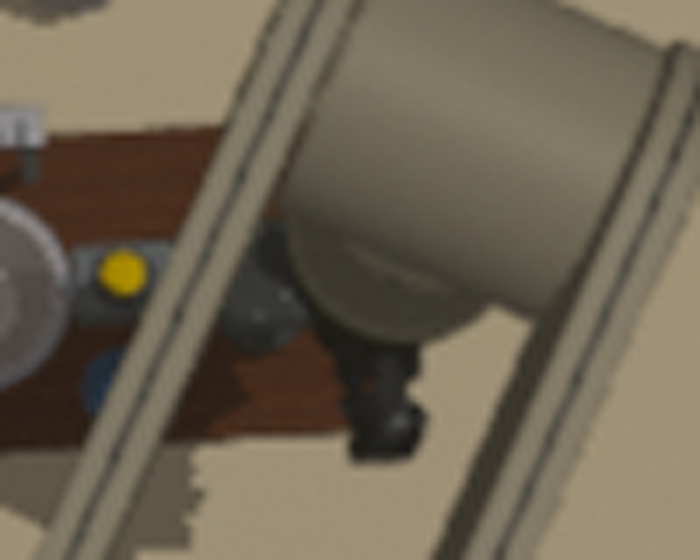

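```bash
python3 -m handwheel '{"travel":[[0,0,-20],[0,0,-40],[0,0,-55],[0,0,-68],[0,0,-78],[0,0,-84],[0,0,-84]],"delta_rot":[[0,0,0],[0,0,0],[0,0,0],[0,0,0],[0,0,0],[0,0,0],[0,0,0]]}'; python3 - <<'E'
from h import *
snap("scene","s3",(190,130,300,230),7)
E
```

```text
time: 2.2
ee_pos: [0.5309, -0.1711, 0.2045]
orientation: [-0.0, 0.999, 0.045, -0.002]
contact_force: [0.5, -0.5, 0.5]
grip_width: 0.0852
```

View pics/s3.png

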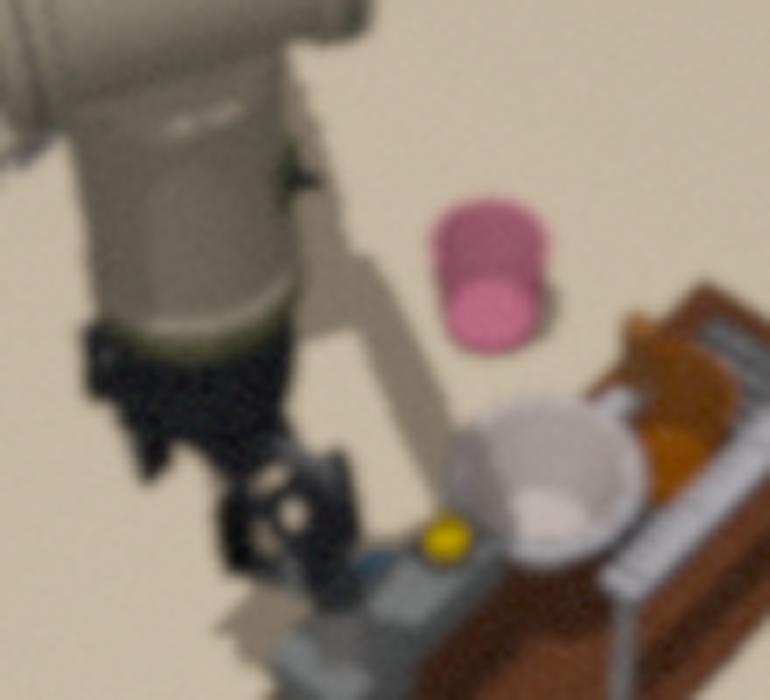

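```bash
python3 -m handwheel '{"travel":[[0,0,0],[0,0,0],[0,0,0],[0,0,0],[0,0,0],[0,0,0],[0,0,0],[0,0,0]],"delta_rot":[[0,0,0],[0,0,0],[0,0,0],[0,0,0],[0,0,0],[0,0,0],[0,0,0],[0,0,0]]}' 0 25;  python3 - <<'E'
from h import *
snap("scene","s4",(190,130,300,230),7)
E
```

```text
time: 2.92
ee_pos: [0.5324, -0.1709, 0.2063]
orientation: [-0.0, 0.999, 0.045, -0.0]
contact_force: [4.9, 2.8, 1.4]
grip_width: 0.0189
```

View pics/s4.png

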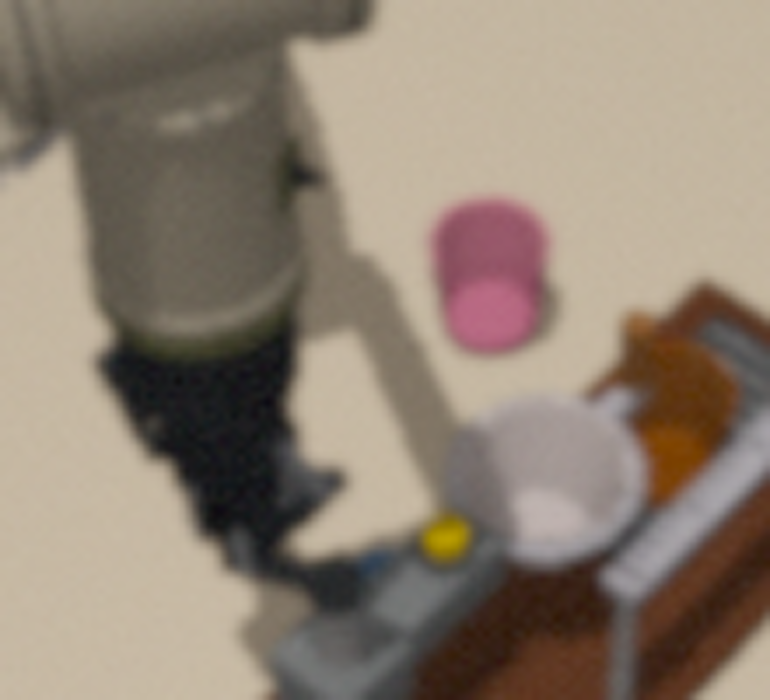

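```bash
cat > circ.py <<'E'
import sys,numpy as np
p0,step,n=map(float,sys.argv[1:4]);R=45
p=np.radians(p0-step*np.arange(1,int(n)+1));p0=np.radians(p0)
print([[round(R*(np.cos(q)-np.cos(p0)),1),round(R*(np.sin(q)-np.sin(p0)),1),0] for q in p])
E
python3 circ.py 210 8 12
```

```text
[[np.float64(-2.8), np.float64(5.6), 0], [np.float64(-4.7), np.float64(11.6), 0], [np.float64(-5.8), np.float64(17.8), 0], [np.float64(-6.0), np.float64(24.1), 0], [np.float64(-5.3), np.float64(30.3), 0], [np.float64(-3.8), np.float64(36.4), 0], [np.float64(-1.5), np.float64(42.2), 0], [np.float64(1.7), np.float64(47.7), 0], [np.float64(5.5), np.float64(52.6), 0], [np.float64(10.0), np.float64(57.0), 0], [np.float64(15.1), np.float64(60.7), 0], [np.float64(20.7), np.float64(63.6), 0]]
```

```bash
python3 -m handwheel '{"travel":[[-2.8,5.6,0],[-4.7,11.6,0],[-5.8,17.8,0],[-6,24,0],[-5.3,30.3,0],[-3.8,36.4,0]],"delta_rot":[[0,0,0],[0,0,0],[0,0,0],[0,0,0],[0,0,0],[0,0,0]]}'
```

```text
time: 3.47
ee_pos: [0.529, -0.1351, 0.2064]
orientation: [0.001, 0.999, 0.045, 0.0]
contact_force: [6.7, -6.0, -3.2]
grip_width: 0.0194
```

```bash
python3 circ.py 163 10 12 | sed 's/np.float64(\([-0-9.]*\))/\1/g'
```

```text
[[2.9, 7.3, 0], [7.1, 13.9, 0], [12.3, 19.8, 0], [18.5, 24.6, 0], [25.5, 28.3, 0], [32.9, 30.7, 0], [40.7, 31.8, 0], [48.5, 31.5, 0], [56.2, 29.9, 0], [63.5, 26.9, 0], [70.1, 22.8, 0], [75.9, 17.5, 0]]
```

```bash
python3 -m handwheel '{"travel":[[2.9,7.3,0],[7.1,13.9,0],[12.3,19.8,0],[18.5,24.6,0],[25.5,28.3,0],[32.9,30.7,0]],"delta_rot":[[0,0,0],[0,0,0],[0,0,0],[0,0,0],[0,0,0],[0,0,0]]}'
```

```text
time: 3.97
ee_pos: [0.5612, -0.1052, 0.2063]
orientation: [0.002, 0.999, 0.045, -0.001]
contact_force: [-2.8, -6.6, 1.2]
grip_width: 0.019
```

```bash
python3 circ.py 105 10 12 | sed 's/np.float64(\([-0-9.]*\))/\1/g'
```

```text
[[7.7, 1.4, 0], [15.6, 1.4, 0], [23.3, 0.0, 0], [30.7, -2.7, 0], [37.5, -6.6, 0], [43.5, -11.6, 0], [48.5, -17.7, 0], [52.4, -24.4, 0], [55.1, -31.8, 0], [56.5, -39.5, 0], [56.5, -47.4, 0], [55.1, -55.1, 0]]
```

```bash
python3 -m handwheel '{"travel":[[7.7,1,0],[15.6,1,0],[23.3,-0.5,0],[30.7,-3.5,0],[37.5,-7.5,0],[43.5,-12.5,0],[48.5,-18.5,0],[52.4,-25.4,0],[55.1,-32.8,0]],"delta_rot":[[0,0,0],[0,0,0],[0,0,0],[0,0,0],[0,0,0],[0,0,0],[0,0,0],[0,0,0],[0,0,0]]}';  python3 circ.py 15 10 12 | sed 's/np.float64(\([-0-9.]*\))/\1/g'
```

```text
time: 4.72
ee_pos: [0.616, -0.1383, 0.2063]
orientation: [0.001, 0.999, 0.045, -0.002]
contact_force: [-11.3, 1.2, 6.7]
grip_width: 0.0192
[[1.4, -7.7, 0], [1.4, -15.6, 0], [0.0, -23.3, 0], [-2.7, -30.7, 0], [-6.6, -37.5, 0], [-11.6, -43.5, 0], [-17.7, -48.5, 0], [-24.4, -52.4, 0], [-31.8, -55.1, 0], [-39.5, -56.5, 0], [-47.4, -56.5, 0], [-55.1, -55.1, 0]]
```

```bash
python3 -m handwheel '{"travel":[[0,-7.7,0],[-0.5,-15.6,0],[-2,-23.3,0],[-4.7,-30.7,0],[-8.6,-37.5,0],[-13.6,-43.5,0],[-19.5,-48,0],[-26,-52,0],[-33,-54.5,0],[-40.5,-55.5,0]],"delta_rot":[[0,0,0],[0,0,0],[0,0,0],[0,0,0],[0,0,0],[0,0,0],[0,0,0],[0,0,0],[0,0,0],[0,0,0]]}'
```

```text
time: 5.55
ee_pos: [0.5749, -0.1941, 0.2064]
orientation: [0.001, 0.999, 0.045, -0.002]
contact_force: [3.8, 4.0, 1.3]
grip_width: 0.0195
```

```bash
python3 circ.py -86 10 12 | sed 's/np.float64(\([-0-9.]*\))/\1/g'
```

```text
[[-7.8, 0.1, 0], [-15.5, 1.6, 0], [-22.9, 4.4, 0], [-29.6, 8.5, 0], [-35.5, 13.6, 0], [-40.4, 19.7, 0], [-44.2, 26.6, 0], [-46.8, 34.0, 0], [-48.0, 41.8, 0], [-47.9, 49.6, 0], [-46.4, 57.3, 0], [-43.6, 64.6, 0]]
```

```bash
python3 -m handwheel '{"travel":[[-7.8,0.5,0],[-15.2,2,0],[-22,5,0],[-28.6,9,0],[-34.5,14,0],[-39,20,0],[-43,26.6,0],[-45,34,0],[-46,41.5,0],[-46,49,0],[-44.8,56,0],[-42,63,0]],"delta_rot":[[0,0,0],[0,0,0],[0,0,0],[0,0,0],[0,0,0],[0,0,0],[0,0,0],[0,0,0],[0,0,0],[0,0,0],[0,0,0],[0,0,0]]}'; python3 circ.py 154 10 12 | sed 's/np.float64(\([-0-9.]*\))/\1/g'
```

```text
time: 6.55
ee_pos: [0.5311, -0.1304, 0.2063]
orientation: [0.001, 0.999, 0.045, -0.004]
contact_force: [-6.3, -1.8, 6.8]
grip_width: 0.0192
[[4.0, 6.7, 0], [9.2, 12.6, 0], [15.3, 17.6, 0], [22.1, 21.4, 0], [29.6, 23.9, 0], [37.3, 25.2, 0], [45.1, 25.0, 0], [52.8, 23.5, 0], [60.2, 20.7, 0], [66.9, 16.7, 0], [72.8, 11.5, 0], [77.8, 5.4, 0]]
```

```bash
python3 -m handwheel '{"travel":[[3.5,6.7,0],[8.7,12.6,0],[14.8,17.5,0],[21.6,21,0],[29,23.5,0],[36.5,24.7,0],[44.3,24.5,0],[52,23,0],[59,20,0],[65.5,16,0],[71,11,0],[75.8,5,0]],"delta_rot":[[0,0,0],[0,0,0],[0,0,0],[0,0,0],[0,0,0],[0,0,0],[0,0,0],[0,0,0],[0,0,0],[0,0,0],[0,0,0],[0,0,0]]}'; python3 circ.py 33 10 12 | sed 's/np.float64(\([-0-9.]*\))/\1/g'
```

```text
time: 7.55
ee_pos: [0.6082, -0.1227, 0.2064]
orientation: [-0.0, 0.999, 0.046, -0.003]
contact_force: [2.3, 7.2, 3.4]
grip_width: 0.0191
[[3.7, -6.9, 0], [6.1, -14.4, 0], [7.2, -22.2, 0], [6.9, -30.0, 0], [5.3, -37.7, 0], [2.4, -44.9, 0], [-1.8, -51.6, 0], [-7.1, -57.4, 0], [-13.2, -62.2, 0], [-20.2, -65.9, 0], [-27.6, -68.4, 0], [-35.4, -69.4, 0]]
```

```bash
python3 -m handwheel '{"travel":[[3.7,-6.9,0],[5.8,-14.4,0],[6.5,-22.2,0],[6,-30,0],[4.5,-37.7,0],[2,-44.9,0],[-2,-51.6,0],[-7.3,-57.4,0],[-13.4,-62.2,0],[-20.2,-65.7,0],[-26,-67.7,0]],"delta_rot":[[0,0,0],[0,0,0],[0,0,0],[0,0,0],[0,0,0],[0,0,0],[0,0,0],[0,0,0],[0,0,0],[0,0,0],[0,0,0]]}'
```

```text
time: 8.47
ee_pos: [0.5834, -0.1923, 0.2066]
orientation: [0.001, 0.999, 0.045, -0.001]
contact_force: [6.0, -6.5, -0.8]
grip_width: 0.019
```

```bash
python3 -m handwheel '{"travel":[[-4,-0.7,0],[-8,-1.2,0],[-10,-1.3,0],[-12,-1.3,0],[-12,-1.3,0],[-12,-1.3,0]],"delta_rot":[[0,0,0],[0,0,0],[0,0,0],[0,0,0],[0,0,0],[0,0,0]]}'
```

```text
time: 8.97
ee_pos: [0.575, -0.1937, 0.2068]
orientation: [0.002, 0.999, 0.046, 0.003]
contact_force: [22.1, -5.1, -8.6]
grip_width: 0.0191
```

```bash
python3 -m handwheel '{"travel":[[0,0,0],[0,0,0],[0,0,0],[0,0,0],[0,0,10],[0,0,40],[0,0,75],[0,0,95],[0,0,95]],"delta_rot":[[0,0,0],[0,0,0],[0,0,0],[0,0,0],[0,0,0],[0,0,0],[0,0,0],[0,0,0],[0,0,0]]}' 60; python3 - <<'E'
from h import *
snap("scene","s5",(190,130,330,235),5)
snap("top","t5",(165,140,325,230),5)
E
```

```text
time: 9.72
ee_pos: [0.5769, -0.1946, 0.3096]
orientation: [0.004, 0.999, 0.046, 0.007]
contact_force: [0.2, -0.1, 0.2]
grip_width: 0.0603
```

View pics/s5.png

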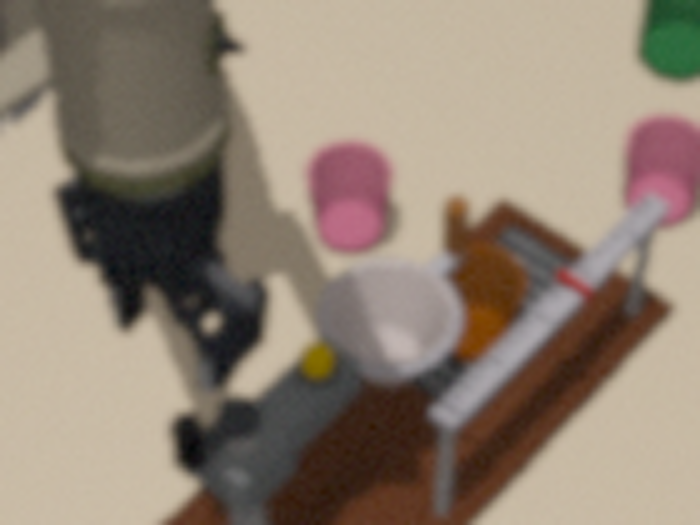

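View pics/t5.png

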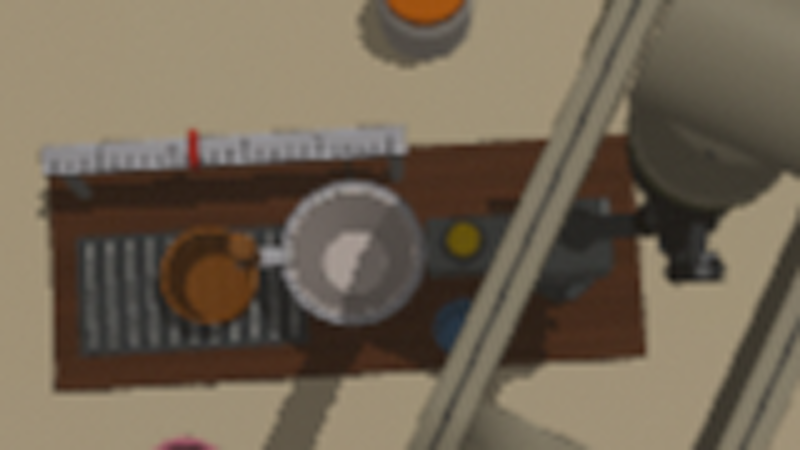

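```bash
python3 - <<'E'
from h import *
np.set_printoptions(precision=4,suppress=True)
c={}
for n,fn,box in(("scene","s5",(240,190,265,215)),("top","t5",(250,180,266,196))):
    f=np.load(f"pics/{fn}.npy");hsv=cv2.cvtColor(np.ascontiguousarray(f),cv2.COLOR_RGB2HSV)
    m=cv2.inRange(hsv,(20,150,80),(35,255,255))
    u0,v0,u1,v1=box;ys,xs=np.nonzero(m[v0:v1,u0:u1]);print(n,len(xs),xs.mean()+u0,ys.mean()+v0,xs.min()+u0,xs.max()+u0,ys.min()+v0,ys.max()+v0);c[n]=(xs.mean()+u0,ys.mean()+v0)
print(tri(c["scene"],c["top"]), [onz("top",c["top"],z) for z in(.17,.18)])
S=lambda u,v:(190+(u+.5)/5-.5,130+(v+.5)/5-.5)
T=lambda u,v:(165+(u+.5)/5-.5,140+(v+.5)/5-.5)
print("pull top",tri(S(457,203),T(242,247)));print("clip",tri(S(575,281),T(194,148)))
E
```

```text
scene 33 253.27272727272728 202.1818181818182 250 256 199 205
top 29 257.2758620689655 187.41379310344828 255 260 185 190
(array([ 0.5665, -0.0734,  0.1702]), np.float64(0.002854155261803672)) [array([ 0.5674, -0.0723,  0.17  ]), array([ 0.5658, -0.0722,  0.18  ])]
pull top (array([0.5532, 0.071 , 0.2003]), np.float64(0.002251607993719671))
clip (array([0.6295, 0.1122, 0.1458]), np.float64(0.0018057322606283557))
```

```bash
python3 -m handwheel '{"travel":[[-3,30,0],[-6,65,-10],[-8,95,-20],[-10,121,-40],[-10,121,-70],[-10,121,-100],[-10,121,-115],[-10,121,-120],[-10,121,-120]],"delta_rot":[[0,0,0],[0,0,0],[0,0,0],[0,0,0],[0,0,0],[0,0,0],[0,0,0],[0,0,0],[0,0,0]]}' 0 40; python3 - <<'E'
from h import *
snap("scene","s6",(190,130,330,235),5)
snap("top","t6",(165,140,325,230),5)
E
```

```text
time: 10.57
ee_pos: [0.5636, -0.0725, 0.181]
orientation: [0.002, 0.999, 0.046, 0.001]
contact_force: [0.0, 1.3, 0.0]
grip_width: -0.0002
```

View pics/s6.png

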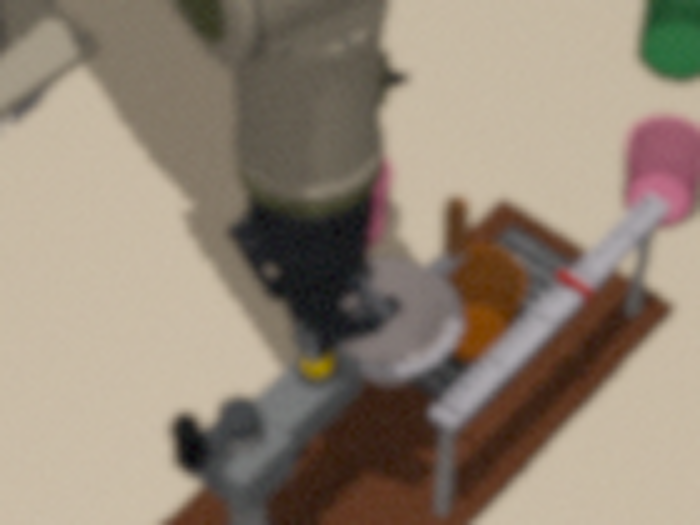

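View pics/t6.png

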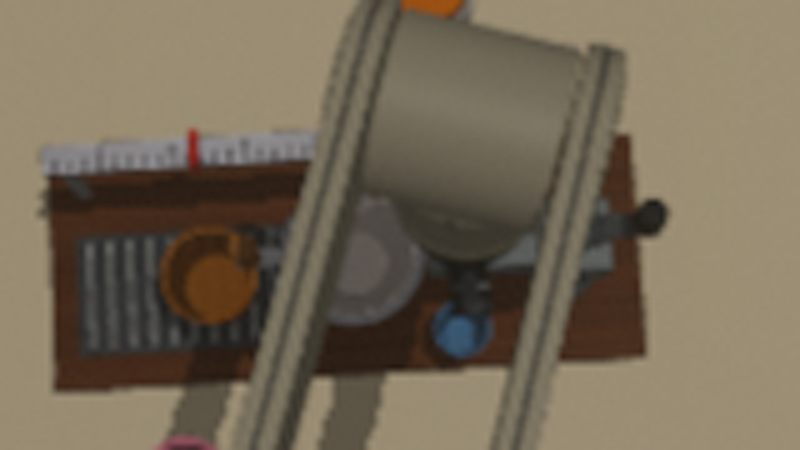

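```bash
python3 -m handwheel '{"travel":[[2,0,-3],[2,0,-6],[2,0,-8],[2,0,-8]],"delta_rot":[[0,0,0],[0,0,0],[0,0,0],[0,0,0]]}'
```

```text
time: 11.0
ee_pos: [0.5682, -0.0735, 0.1769]
orientation: [0.003, 0.999, 0.045, 0.005]
contact_force: [0.2, -0.5, 1.0]
grip_width: -0.0002
```

```bash
python3 -m handwheel '{"travel":[[0,0,-2],[0,0,-4],[0,0,-6],[0,0,-6]],"delta_rot":[[0,0,0],[0,0,0],[0,0,0],[0,0,0]]}'
```

```text
time: 11.33
ee_pos: [0.5686, -0.0735, 0.1728]
orientation: [0.003, 0.999, 0.045, 0.005]
contact_force: [-5.1, 0.7, 13.1]
grip_width: 0.0002
```

```bash
python3 -m handwheel '{"travel":[[0,0,-2],[0,0,-4],[0,0,-5],[0,0,-5],[0,0,-5]],"delta_rot":[[0,0,0],[0,0,0],[0,0,0],[0,0,0],[0,0,0]]}'
```

```text
time: 11.75
ee_pos: [0.569, -0.0735, 0.1725]
orientation: [0.003, 0.999, 0.046, 0.007]
contact_force: [-16.9, 3.9, 30.8]
grip_width: -0.0001
```

```bash
python3 -m handwheel '{"travel":[[-3,0,15],[-3,0,50],[-3,0,85],[-3,25,90],[-3,60,90],[-5,100,90],[-8,140,90],[-12,146,90],[-12,146,90]],"delta_rot":[[0,0,0],[0,0,0],[0,0,0],[0,0,0],[0,0,0],[0,0,0],[0,0,0],[0,0,0],[0,0,0]]}' 70; python3 - <<'E'
from h import *
snap("scene","s7",(190,130,330,235),5)
snap("top","t7",(165,140,325,230),5)
f=np.load("pics/s7.npy");crop(f,"s7z",(220,180,290,240),10)
E
```

```text
time: 12.5
ee_pos: [0.5562, 0.075, 0.2621]
orientation: [0.003, 0.999, 0.048, 0.006]
contact_force: [-0.3, -0.6, 1.2]
grip_width: 0.0699
```

View pics/s7z.png

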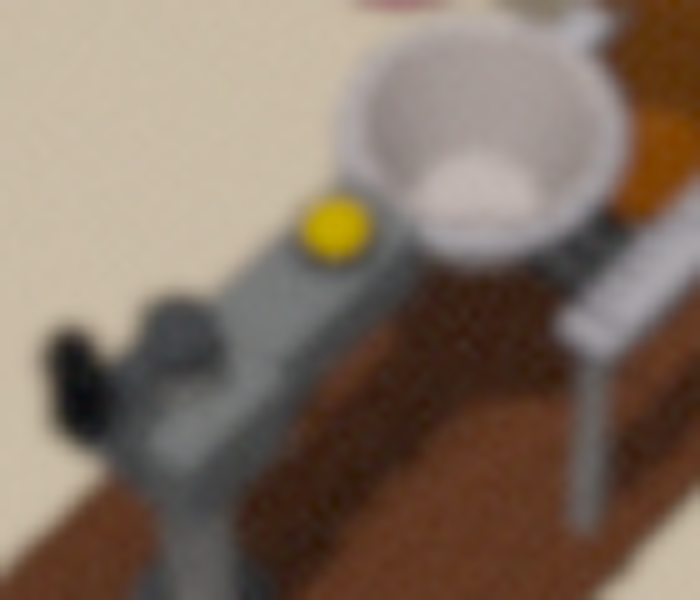

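View pics/s7.png

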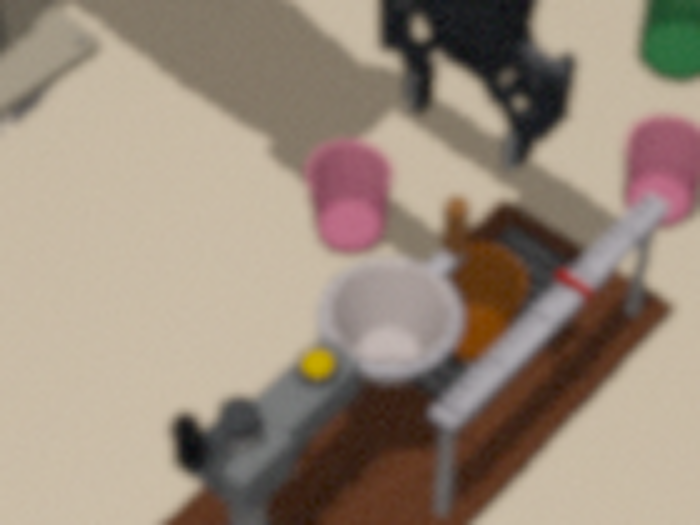

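View pics/t7.png

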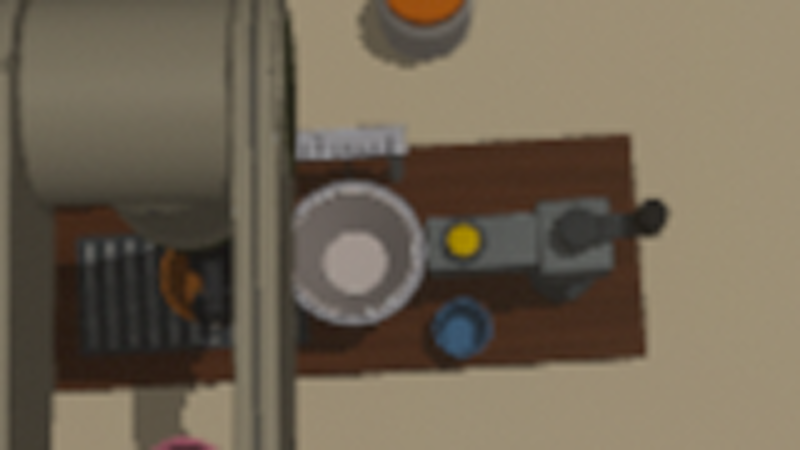

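```bash
python3 - <<'E'
from h import *
c={}
for n,fn,box in(("scene","s5",(240,190,265,215)),("scene","s7",(240,190,265,215)),("top","t5",(250,180,266,196)),("top","t7",(250,180,266,196))):
    f=np.load(f"pics/{fn}.npy");hsv=cv2.cvtColor(np.ascontiguousarray(f),cv2.COLOR_RGB2HSV)
    m=cv2.inRange(hsv,(20,150,70),(35,255,255))
    u0,v0,u1,v1=box;ys,xs=np.nonzero(m[v0:v1,u0:u1]);print(fn,len(xs),xs.mean()+u0,ys.mean()+v0,ys.min()+v0,ys.max()+v0)
f1=np.load("pics/s5.npy");f2=np.load("pics/s7.npy");
a=np.hstack([cv2.resize(np.ascontiguousarray(f[180:225,230:270,::-1]),None,fx=9,fy=9,interpolation=cv2.INTER_CUBIC) for f in(f1,f2)])
cv2.imwrite("pics/cmp.png",a)
print([proj("scene",(.5665,-.073,z)) for z in(.164,.172)])
E
```

```text
s5 33 253.27272727272728 202.1818181818182 199 205
s7 32 253.15625 202.375 200 205
t5 33 257.3939393939394 187.5151515151515 185 190
t7 35 257.22857142857146 187.57142857142858 185 190
[array([253.82272667, 203.11738665]), array([253.7852357 , 201.72318774])]
```

View pics/cmp.png

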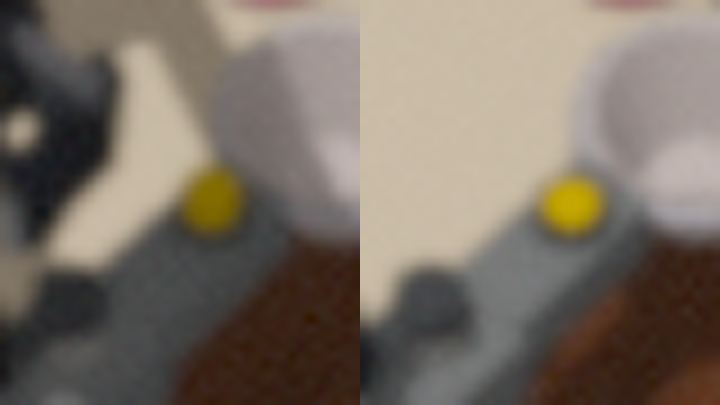

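```bash
python3 - <<'E'
from h import *
f0=cv2.imread("pics/scene0.png")[:,:,::-1];f7=np.load("pics/s7.npy");f4=np.load("pics/s4.npy");f2=np.load("pics/s2.npy")
for nm,f in(("0",f0),("2",f2),("4",f4),("7",f7)):
    f=np.ascontiguousarray(f).astype(float);w=np.clip((f[...,0]+f[...,1])/2-f[...,2]-40,0,None)[190:218,243:265]
    ys,xs=np.mgrid[190:218,243:265];S=w.sum();cx=(w*xs).sum()/S;cy=(w*ys).sum()/S
    print(nm,S.round(),cx.round(2),cy.round(2),"sd",np.sqrt((w*(xs-cx)**2).sum()/S).round(3),np.sqrt((w*(ys-cy)**2).sum()/S).round(3))
a=np.hstack([cv2.resize(np.ascontiguousarray(f[y:y+24,240:268,::-1]),None,fx=14,fy=14,interpolation=cv2.INTER_CUBIC) for f,y in((f0,194),(f7,190))])
cv2.imwrite("pics/cmp2.png",a)
print(proj("scene",(.5665,-.073,.149)),proj("scene",(.5665,-.073,.1763)))
E
```

```text
0 3275.0 253.14 206.03 sd 1.515 1.537
2 3791.0 253.03 205.84 sd 1.584 1.623
4 2842.0 253.21 206.35 sd 1.575 1.426
7 3250.0 253.04 202.3 sd 1.551 1.388
[253.89200526 205.69369122] [253.76492568 200.9679068 ]
```

View pics/cmp2.png

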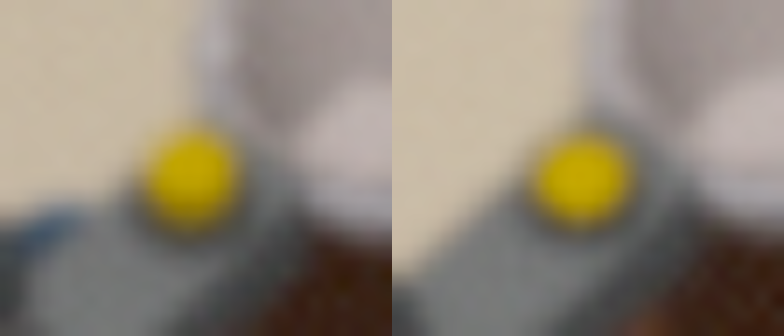

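```bash
python3 -m handwheel '{"travel":[[-2,-2,0],[-3,-4,-15],[-3,-4,-35],[-3,-4,-52],[-3,-4,-52],[-3,-4,-52]],"delta_rot":[[0,0,0],[0,0,0],[0,0,0],[0,0,0],[0,0,0],[0,0,0]]}'; python3 - <<'E'
from h import *
snap("scene","s8",(210,110,330,200),6)
E
```

```text
time: 13.1
ee_pos: [0.5531, 0.0666, 0.2092]
orientation: [0.004, 0.999, 0.045, 0.005]
contact_force: [0.8, 0.8, 0.3]
grip_width: 0.07
```

View pics/s8.png

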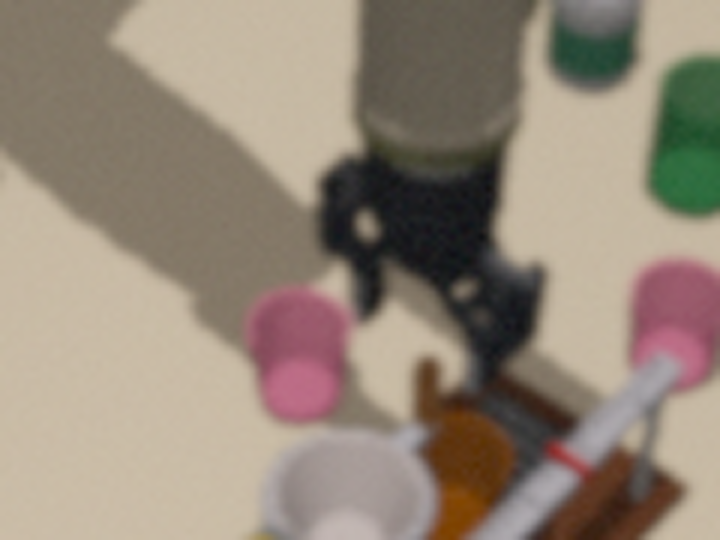

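```bash
python3 -m handwheel '{"travel":[[0,4,-10],[0,4,-25],[0,4,-38],[0,4,-46],[0,4,-46],[0,4,-46]],"delta_rot":[[0,0,0],[0,0,0],[0,0,0],[0,0,0],[0,0,0],[0,0,0]]}'; python3 - <<'E'
from h import *
snap("scene","s9",(210,110,330,200),6)
E
```

```text
time: 13.65
ee_pos: [0.5536, 0.0709, 0.1642]
orientation: [0.004, 0.999, 0.045, 0.006]
contact_force: [0.8, -0.0, 0.0]
grip_width: 0.0701
```

View pics/s9.png

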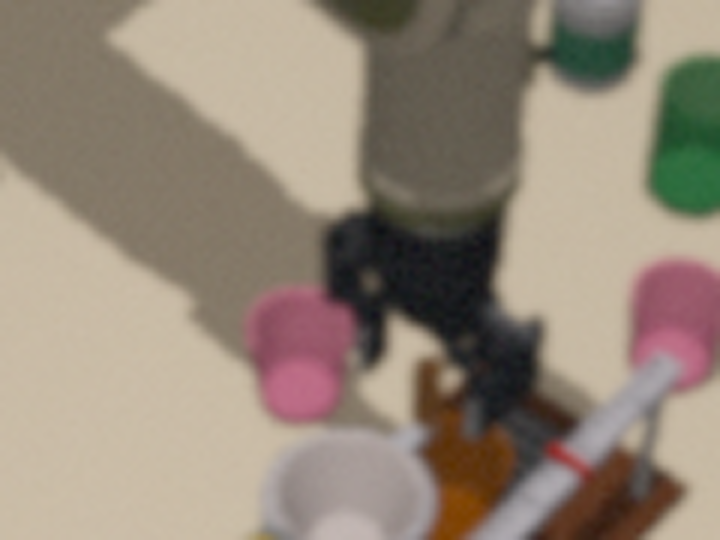

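Fingers stand on both sides of the wooden knob, with tips at (372,360) and (482,425) and the knob at (428,385). I'll close them firmly.

```bash
python3 -m handwheel '{"travel":[[0,0,0],[0,0,0],[0,0,0],[0,0,0],[0,0,0],[0,0,0],[0,0,0],[0,0,0]],"delta_rot":[[0,0,0],[0,0,0],[0,0,0],[0,0,0],[0,0,0],[0,0,0],[0,0,0],[0,0,0]]}' 0 60; python3 - <<'E'
from h import *
snap("scene","s10",(210,110,330,200),6)
E
```

```text
time: 14.37
ee_pos: [0.5541, 0.0709, 0.1654]
orientation: [0.004, 0.999, 0.045, 0.006]
contact_force: [-3.4, 0.3, 5.6]
grip_width: 0.0167
```

View pics/s10.png

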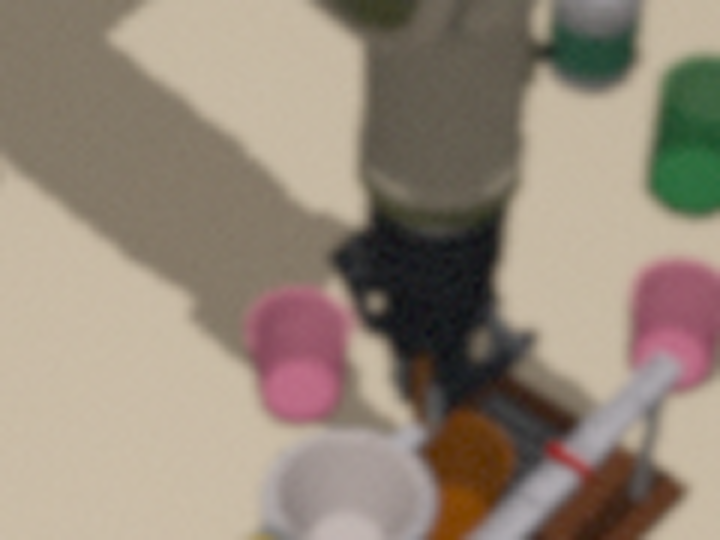

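```bash
python3 -m handwheel '{"travel":[[-0.3,5,0],[-1,12,0],[-1.7,20,0],[-2.4,28,0],[-3,36,0],[-3.7,44,0],[-4.4,52,0],[-5,60,0],[-5,60,0],[-5,60,0]],"delta_rot":[[0,0,0],[0,0,0],[0,0,0],[0,0,0],[0,0,0],[0,0,0],[0,0,0],[0,0,0],[0,0,0],[0,0,0]]}'; python3 - <<'E'
from h import *
snap("scene","s11",(210,110,340,210),6)
snap("top","t11",(150,140,290,230),5)
E
```

```text
time: 15.25
ee_pos: [0.549, 0.1315, 0.1653]
orientation: [0.004, 0.999, 0.046, 0.006]
contact_force: [-1.2, -3.2, 3.1]
grip_width: 0.0167
```

View pics/s11.png

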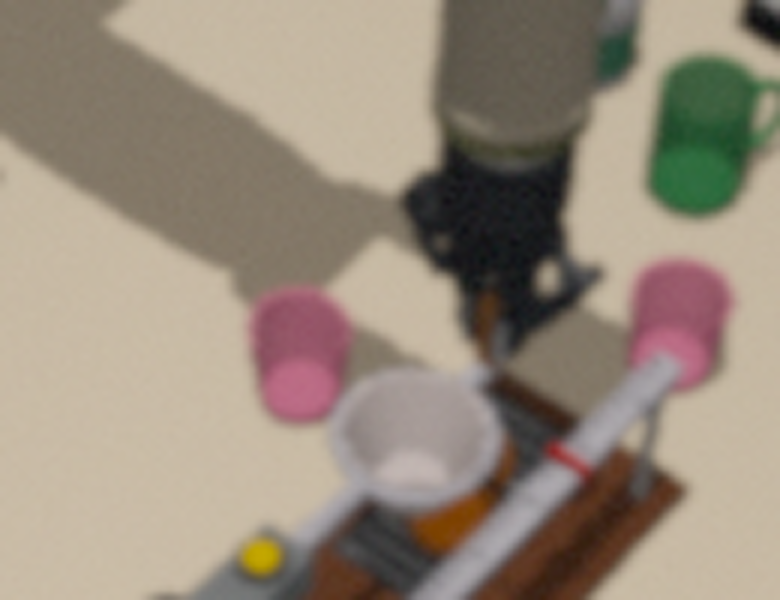

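View pics/t11.png

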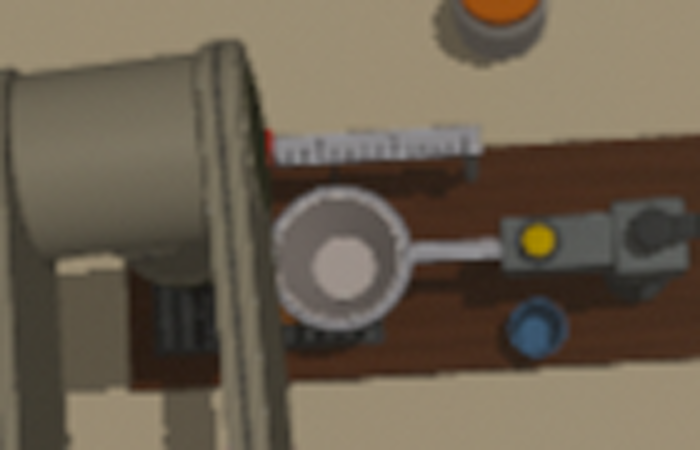

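```bash
python3 - <<'E'
from h import *
np.set_printoptions(precision=4,suppress=True)
f=np.load("pics/s11.npy");crop(f,"s11z",(262,165,322,210),13)
f=np.load("pics/t11.npy");crop(f,"t11z",(195,160,255,210),13)
f=cv2.imread("pics/top0.png")[:,:,::-1];crop(f,"t0z",(170,160,250,210),10)
E
```

```text
(no output)
```

View pics/s11z.png

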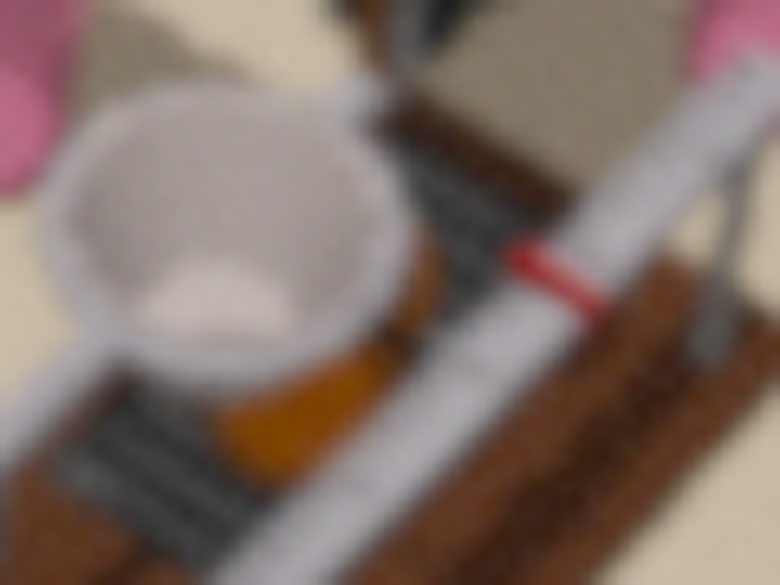

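View pics/t11z.png

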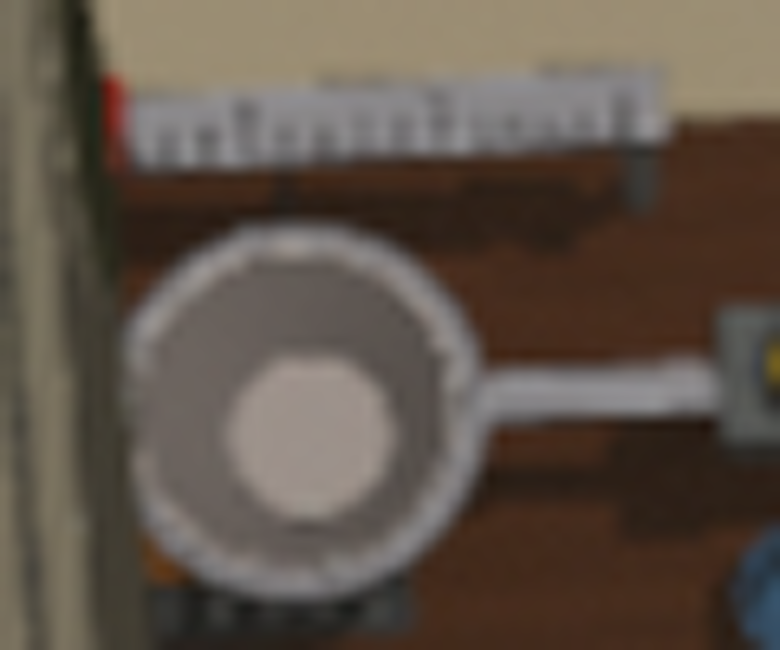

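View pics/t0z.png

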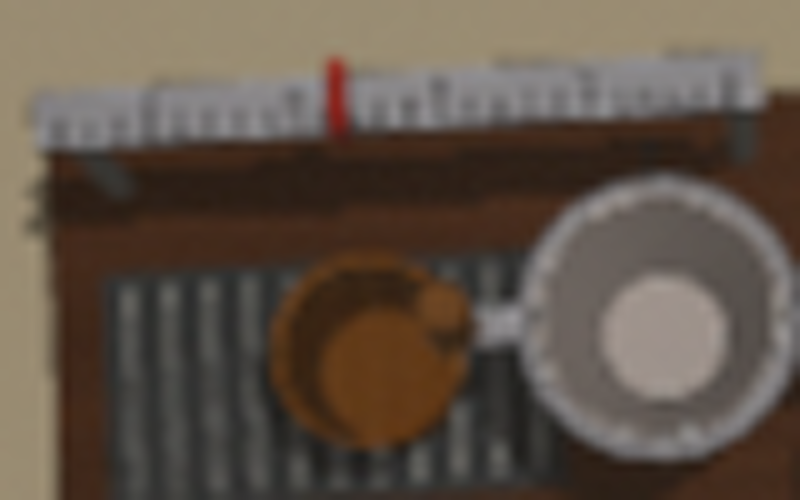

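```bash
python3 - <<'E'
from h import *
np.set_printoptions(precision=4,suppress=True)
C=np.array([.6295,.1122,.146]);ey=np.array([-.084,.9965,0]);ex=np.array([.9965,.084,0])
for n in("scene","top"):
    a=proj(n,C);print(n,a,proj(n,C-.01*ey)-a,proj(n,C+.01*ex)-a,proj(n,C+[0,0,.01])-a)
# pointer in top, at several z, stand-y relative to clip centre
S=lambda u,v:(262+(u+.5)/13-.5,165+(v+.5)/13-.5)
T=lambda u,v:(195+(u+.5)/13-.5,160+(v+.5)/13-.5)
clipT=(203.35,169.3)
for z in(.14,.15,.16):
    p=onz("top",T(286,180),z);c=onz("top",clipT,.146);ps=onz("scene",S(403,332),z);cs=onz("scene",S(558,281),.146)
    print(z,p,ps,(c-p)@ey,(cs-ps)@ey,c,cs)
print(tri(S(403,332),T(286,185)))
E
```

```text
scene [304.8678 185.7065] [-1.7279  1.7548] [2.3389 1.4837] [ 0.2662 -1.769 ]
top [203.5844 169.3648] [ 2.9254 -0.1752] [-0.1272 -2.8623] [-0.3555 -0.6024]
0.14 [0.6177 0.068  0.14  ] [0.6094 0.0716 0.14  ] 0.043810185929776715 0.03626757757846447 [0.6297 0.113  0.146 ] [0.6298 0.1097 0.146 ]
0.15 [0.6158 0.0671 0.15  ] [0.614  0.0656 0.15  ] 0.04459657442250341 0.04264567670763927 [0.6297 0.113  0.146 ] [0.6298 0.1097 0.146 ]
0.16 [0.6138 0.0661 0.16  ] [0.6186 0.0596 0.16  ] 0.04538296291523008 0.04902377583681417 [0.6297 0.113  0.146 ] [0.6298 0.1097 0.146 ]
(array([0.6141, 0.0665, 0.1495]), np.float64(0.0013844885035723359))
```

```bash
python3 -m handwheel '{"travel":[[-0.6,7,0],[-1.3,15,0],[-1.9,23,0],[-2.6,31,0],[-3.2,38,0],[-3.6,43,0],[-3.6,43,0],[-3.6,43,0],[-3.6,43,0]],"delta_rot":[[0,0,0],[0,0,0],[0,0,0],[0,0,0],[0,0,0],[0,0,0],[0,0,0],[0,0,0],[0,0,0]]}'; python3 - <<'E'
from h import *
snap("scene","s12",(262,155,322,200),13)
snap("top","t12",(180,150,250,210),11)
f=np.load("pics/s12.npy");crop(f,"s12w",(210,110,340,210),6)
E
```

```text
time: 16.1
ee_pos: [0.5455, 0.1736, 0.1653]
orientation: [0.004, 0.999, 0.045, 0.006]
contact_force: [-0.5, -4.5, 2.7]
grip_width: 0.0165
```

View pics/s12.png

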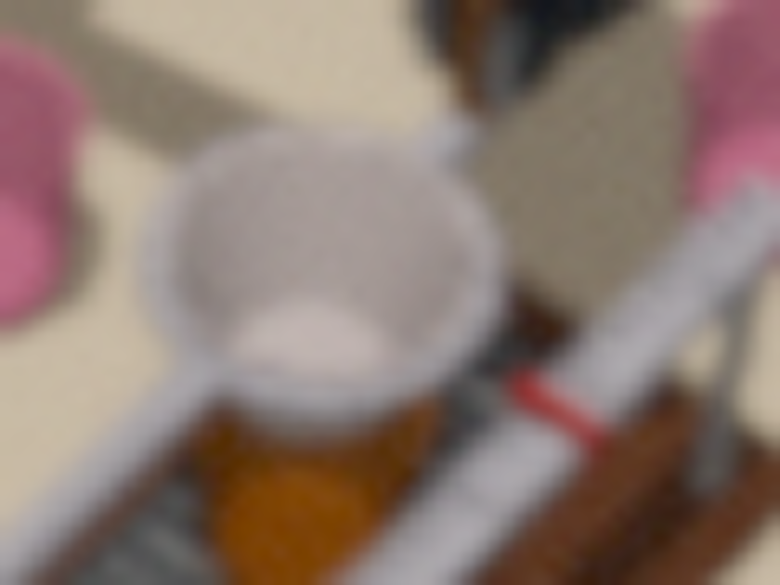

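View pics/t12.png

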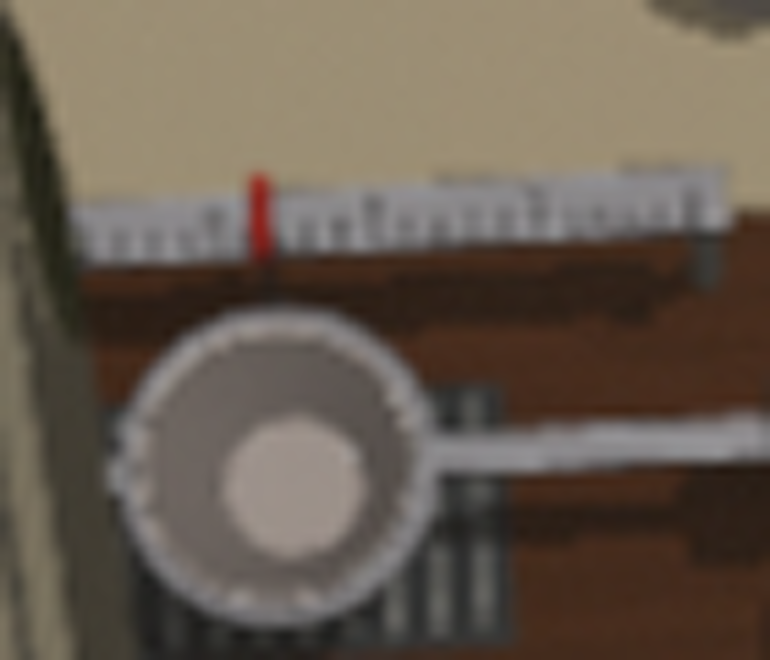

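View pics/s12w.png

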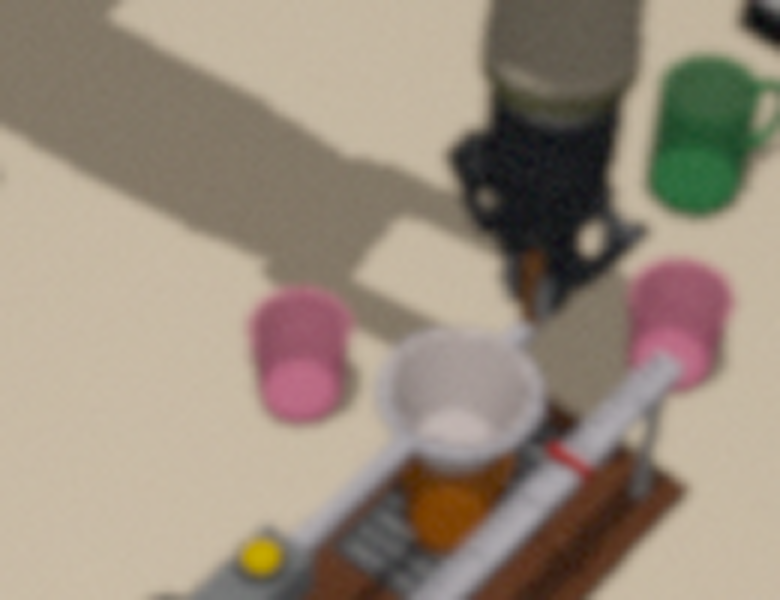

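```bash
python3 - <<'E'
from h import *
f=np.load("pics/t12.npy");crop(f,"t12z",(192,160,222,185),26)
g=f.astype(int).sum(2)
print(g[170:180,196:216])
w=np.clip(f[...,0].astype(float)-f[...,1]-25,0,None)[162:176,198:210];ys,xs=np.mgrid[162:176,198:210];print("clip",(w*xs).sum()/w.sum(),(w*ys).sum()/w.sum())
E
```

```text
[[402 402 373 328 379 400 314 201 279 370 415 359 367 414 321 333 412 360
  365 413]
 [360 368 390 350 381 376 267 194 230 321 405 335 353 428 336 347 431 370
  355 400]
 [369 358 400 359 361 358 258 183 183 235 325 285 303 371 313 317 376 349
  307 305]
 [344 305 304 272 268 263 208 143 135 153 167 165 160 146 146 156 154 153
  152 144]
 [150 146 141 137 127 127 130 124 108 122 135 138 138 137 137 136 135 137
  138 134]
 [117 119 118 110  96  96 117 112 104 115 121 125 118 120 122 123 119 122
  125 111]
 [ 97  96  98  98  98  95  97  97  95 100  98  94  97 100  97 100  98  98
   99 105]
 [ 96  95  94  92  94  98 116 133 140 157 155 135 122 107 103 101 100 101
   99 105]
 [ 98  95 101 116 201 245 269 294 298 309 304 291 280 261 217 142 105 100
  102 105]
 [ 96 125 200 279 351 388 416 420 407 402 398 410 406 390 352 285 216 140
  108 100]]
clip 203.23275862068965 169.11206896551724
```

View pics/t12z.png

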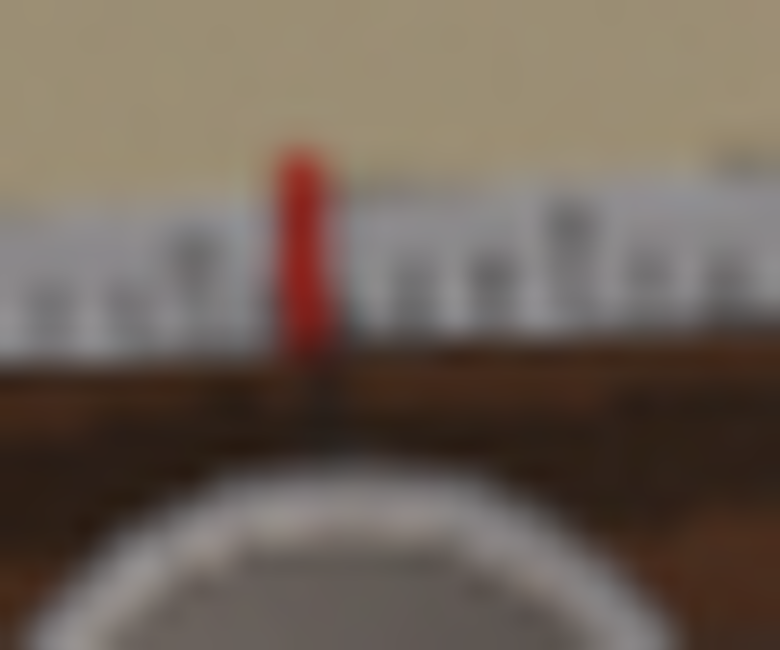

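The pointer (top view, column 204.0) still stands about 2 mm short of the clip's centre line (column 203.4). The earlier estimate of 44 mm to go, with 42 mm moved, gives the same gap. I'll draw it 2 mm more.

```bash
python3 -m handwheel '{"travel":[[-0.1,1.2,0],[-0.2,2.4,0],[-0.2,2.4,0],[-0.2,2.4,0],[-0.2,2.4,0],[-0.2,2.4,0]],"delta_rot":[[0,0,0],[0,0,0],[0,0,0],[0,0,0],[0,0,0],[0,0,0]]}'; python3 - <<'E'
from h import *
f=r.grab_frame("top");np.save("pics/t13.npy",f);crop(f,"t13z",(192,160,222,185),26)
g=f.astype(int).sum(2);print(g[172:177,199:210])
crop(f,"t13w",(165,140,305,230),5)
f=r.grab_frame("scene");np.save("pics/s13.npy",f);crop(f,"s13",(210,110,340,230),5)
s=r.read_state();print(s["time"],s["ee_pos"],s["contact_force"],s["grip_width"])
E
```

```text
time: 16.7
ee_pos: [0.5453, 0.1756, 0.1653]
orientation: [0.004, 0.999, 0.045, 0.006]
contact_force: [-0.7, -5.3, 2.5]
grip_width: 0.0166
[[360 363 356 255 187 182 239 324 283 303 372]
 [276 267 263 208 147 139 158 168 167 155 144]
 [138 129 124 128 113 113 133 132 138 132 136]
 [111  98  98 111 110 106 119 123 121 125 125]
 [ 96  95  94  99  93  95  99  96  98 101 102]]
16.8 [0.5453274  0.17556268 0.16525951] [-1.29565459 -5.51376268  2.53248133] 0.016372492394424454
```

View pics/t13z.png

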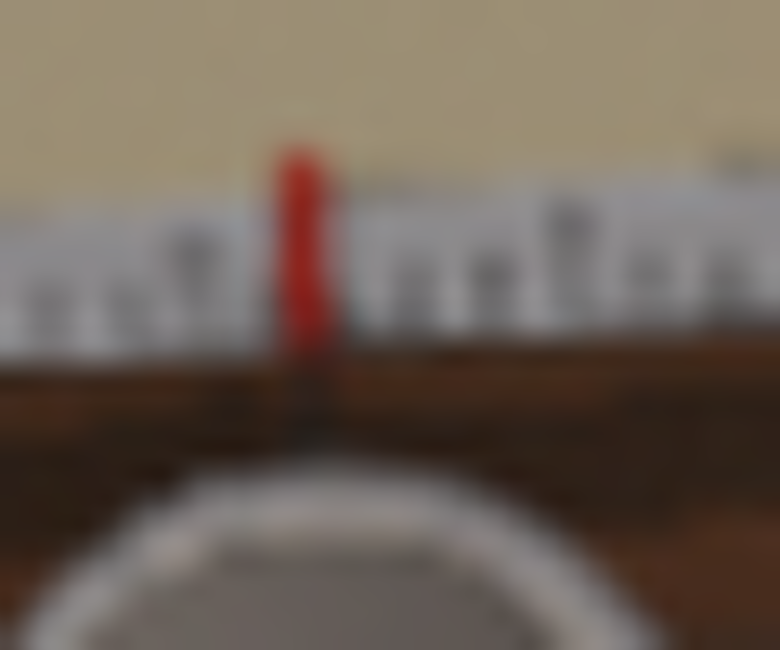

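View pics/t13w.png

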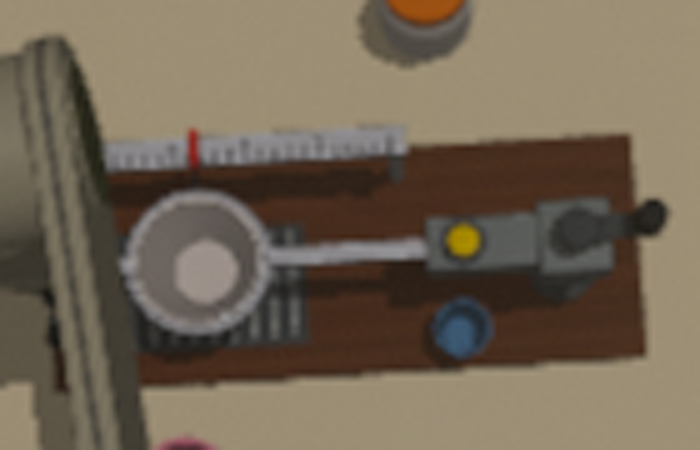

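View pics/s13.png

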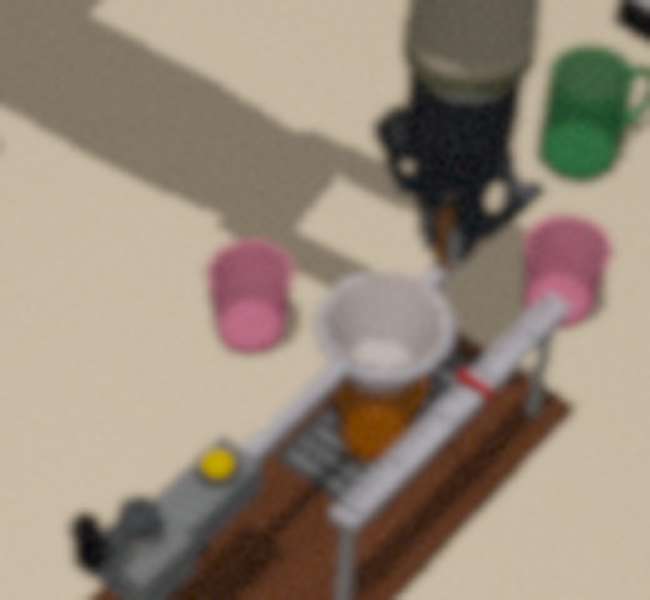

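```bash
python3 -c "
from bench import r
print(r.close_job())"
```

```text
the job is handed in; nothing more can be done
None
```

I carried out every step in the required order and handed the job in at about 16.8 s, with the gripper still holding the wooden knob. No verdict came back.

- **Crank:** I turned it clockwise until it hit a firm stop, reading about 22 N with no further motion. In later pictures the crank knob lies on the stand's -y side, and the button and pull knob sit well higher than before, as the raised carriage should put them.
- **Lock button:** I pressed it to a hard bottom at about 31 N. The before/after pictures were not clear enough to measure how far it went down. The arm then slid out freely, so the lock is released.
- **Pull knob:** The gripper closed on it at 60 N, with the fingers stopping 16.6 mm apart on the 18 mm knob. I drew the arm out about 105 mm. The pull on the tool was a steady 5.5 N, about what the spring should give.
- **Pointer:** In the top view it stands at about column 203.5, and the clip's centre line is at about 203.4. That is within about 1 mm of the middle. The scene view was too coarse to check this independently at the end.
- **Surroundings:** The dripper hangs clear above the glass in the last pictures. The glass and the other objects in view look unmoved, but I did not measure their positions. The fruit basket was outside the last crops.

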